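# Dock the cordless microphones and start the case

## Robot

A 6-joint arm with a two-finger parallel gripper is mounted at the origin on the work surface. World frame = base frame: x ahead of the robot, y to its left, z up, the work surface at z = 0. Lengths are in mm, angles in rad, forces in N, time in s.
With the tool pointing down it reaches from about 350 to 975 mm from the base axis. Payload 7.1 kg.
Tool frame: the origin (TCP) lies between the finger pads; the fingertips stand 17 mm ahead of it and the grasp point (between the pads) lies 2 mm behind it (tip_reach is the y of the fingertips in the tool frame, in mm); y points along the fingers, x is the direction in which the jaws open and shut, and the axes are right-handed (so a half turn about y gives the same grasp; the last joint's range is limited). The gripper opens to 88 mm and grips with 3 to 60 N. Pads are 20 mm wide; open, the fingers measure 115 mm over their backs; the gripper's body (75 mm by 178 mm) begins 61 mm behind the grasp point.
Start: joints at [-1.369, 0.423, 1.63, -0, 1.089, -0.019], TCP at [136.901, -609.806, 239.675] pointing down, gripper open.
Joint ranges: [-3, 3], [-0.9, 2.11], [0.09, 2.58], [-1.31, 4.45], [0.11, 2.69], [-2.54, 2.54]. Speed limits (rad/s): [2.39, 2.39, 3.01, 3.14, 3.14, 3.14].

## Interface

Orientations are given as a rotation vector (axis times angle).
In Python, from workcell import get_obs, get_image, camera_model, close_job, silhouettes, tip_of, tip_reach gives the robot as it stands. The module is installed in compiled form; this text tells all that it offers.
- The arm moves only by the tool arm_command, never from a script. Its argument "targets" is a list of rows, each a list of 4 numbers: the shift along the tool's x, y, z in mm, then the turn about the tool's y in rad. A call has 1 to 20 rows; each row shifts and turns the commanded pose from where the row before left it, along the tool's axes as they then stand; what a row does not reach is not made up. A row lasts 1/12 s, in which the tool goes at most 41.7 mm and 7.16 degrees, less where a joint would pass 70% of its speed; a pose out of reach is approached as far as the arm can. A call is refused whole if a number of a shift passes 41.7 or a number of a turn 0.125, either way. A call with a gripper value outside its range is refused whole. "gripper" is the opening in per cent of the stroke, from 0 (shut) to 100 (fully open), set as the call begins (left out, the last holds). The fingers move at their own pace and stop on an object; the grip force is fixed at half the most. Time passes only in rows, so rows that do not move let the fingers close. It gives the time, the measured TCP pose, the force and the opening at its end, in the units of the state.
- get_obs(): the state, without advancing time (a new reading comes with each control period).
- get_image(name): name is "scene" or "side" or "wrist"; returns the picture (480x640x3 uint8, blue, green, red); there is no depth.
- camera_model(name): a dict with "mtx" (3x3 intrinsics, pixels), "dist" ([k1, k2, p1, p2, k3] as OpenCV has them; the pictures are not rectified), "position" and "orientation" of the camera in the world. Camera axes: x right, y up, looking along -z (the intrinsics and any distortion apply to the point x, -y, -z); pixel columns grow to the right and rows downward; lengths in mm; the calibration is good to about 2 mm. A picture is of the moment at which its call begins: read the wrist's pose just before it. camera_model takes no time and is no camera call; for the wrist camera it gives the pose at the moment of the call.
- close_job(): hands the job in, once; it reports no verdict.
Trained networks look in the newest picture that a camera, given by its name, has taken for a name from the list of things; names that differ only in an ending like _2 or _b are one class to them, and where a whole thing is asked for, a point or a joint stands for the part that bears it (a point fixed in the world has none). Each returns a list of dicts, best first, with "conf" (0 to 1); they miss things now and then, are a little off and sometimes report something else, mostly with a low value. They report only what shows in the picture. A call takes as long as a camera call. They do not tell look-alikes from the thing itself.
- silhouettes(camera, thing): "pixels" (480x640 bool, what is visible of it) and "at" ([column, row] in pixels, amid what is visible of it).
- tip_of(camera, thing): "at" ([column, row] in pixels: a listed point, or the origin of a listed thing).
The state is a dict: "t": time; "qpos": joint angles; "qvel": joint speeds; "joint_torque": joint torques, N m; "ee_pos": TCP position; "orientation": TCP orientation; "ft_force": force on the tool from outside, world axes, zero at the start; "moment": the same for the moment, N m; "width": finger opening in mm.
Only numpy, scipy, OpenCV 4.12 (cv2) and the standard library are available. Lean on these libraries where they do the work, as an engineer would, in place of code of your own. Each camera call takes 0.05 s, during which the arm holds its last target. There are 200 camera calls.

## Task

Pull the drawer of the aluminium case out to its stop and put every cordless microphone from the bench into it, one to a bay, lying flat along the bay on its flat side with its round head towards the back. Then push the drawer fully shut, twist the key switch on top of the case clockwise to its stop, and let it spring back. Leave the small tripod, the empty pot and the jar among them where they stand.

Things in the scene. Friction and masses are not known exactly. Their poses are not given: they have to be found in the camera images.
- mic1: cordless microphone on its flat side: black box body 62 x 28 x 36 mm (x, y, z) with a round steel head 32 mm across on one end, 96 mm long in all, 110 to 210 g. Origin at the centre of its underside, z up, x to the head; body from x -48 to +14 mm (grip it across y near x = -10), head from +22 to +48. Of mic1 to mic5 some may be absent (None)
- mic2: cordless microphone like mic1, same frame (None if absent)
- mic3: cordless microphone like mic1, same frame (None if absent)
- mic4: cordless microphone like mic1, same frame (None if absent)
- mic5: cordless microphone like mic1, same frame (None if absent)
- mic1_head (a point): tip of the microphone's round head, 48 mm along its x from its origin, 18 mm above its underside
- mic2_head (a point): tip of the microphone's round head, 48 mm along its x from its origin, 18 mm above its underside
- mic3_head (a point): tip of the microphone's round head, 48 mm along its x from its origin, 18 mm above its underside
- mic4_head (a point): tip of the microphone's round head, 48 mm along its x from its origin, 18 mm above its underside
- mic5_head (a point): tip of the microphone's round head, 48 mm along its x from its origin, 18 mm above its underside
- case: aluminium docking case standing on the table, 210 mm deep (x), 338 mm wide (y), 100 mm high, fixed to the bench; its origin is the centre of its underside, its front faces its own -x (towards the robot). One drawer takes the whole front, below a 10 mm thick top; the key switch sits on the top
- drawer (a joint): how far the drawer is out, m: 0 fully shut, 0.14 at its stop; slides along the case's -x with about 1.5 N of friction and stays where it is left
- drawer_floor (a point): centre of the drawer's inner floor, moves with the drawer; x to the back, y left, z up, as the case. The floor spans x -82 to +82 mm; at the stop x above +51 lies under the case's top. Five bays along x, each 48 mm wide, centred at y = -108, -54, 0, 54, 108 mm, parted by ribs and outer ledges 8 mm high. Side walls at y = +-150 mm, 39 mm above the floor (the back wall too); front panel 71 mm
- drawer_handle (a point): middle of the drawer's bar handle: round steel bar 11 mm thick, 130 mm long along y, standing 35 mm in front of the drawer front, its axis 61 mm above the table; moves with the drawer. It can be pinched from above, one finger in the gap behind the bar (29 mm clear)
- key_grip (a point): on the axis of the key switch, 38 mm above the case's top. Its grip is a black upright bar 44 mm long, 14 mm thick, from 12 to 46 mm above the case's top; its long side lies along this point's x (the case's x at rest): pinch it across y. The point turns with the key
- key (a joint): angle of the key switch, rad: 0 at rest, grows clockwise seen from above to its stop at 1.2; a spring drives it back to 0 as soon as it is let go (0.05 N m at rest, 0.17 N m at the stop)
- tripod: mini tripod stand: three thin steel legs on a circle of 35 mm radius, black post and clamp, 78 mm high. Origin on the table under its centre. A bystander
- empty_pot: empty terracotta pot, 64 mm across, 60 mm high. Origin at its underside. A bystander
- seed_jar: glass jar with metal cap, 54 mm across, 70 mm high. Origin at its underside. A bystander
Things that resemble listed ones, but are neither listed nor needed, are in the scene too. Leave any green or red look-alike of the mic5 alone.

How it is judged (in metres and radians):
On the way, in this order (a step that is already met when the one before it is completed fails the run):
1. the drawer is pulled out to its stop (value of joint drawer above 0.134 m), for 0.2 s.
2. every microphone present lies in a bay of the open drawer, flat, head to the back (value of joint drawer above 0.08 m and z of mic1 in the frame of drawer_floor between -0.004 and 0.004 m and angle between each of mic1, mic2, mic3, mic4, mic5's own z axis and vertical below 0.09 rad and x of mic1 in the frame of drawer_floor between -0.06 and 0.06 m and y of mic1 in the frame of drawer_floor between -0.14 and 0.14 m and x of each of mic1_head, mic2_head, mic3_head, mic4_head, mic5_head in the frame of drawer_floor above 0 m and angle between the x axis of each of mic1, mic2, mic3, mic4, mic5 and the x axis of drawer_floor, either way round below 0.4 rad and z of mic2 in the frame of drawer_floor between -0.004 and 0.004 m and x of mic2 in the frame of drawer_floor between -0.06 and 0.06 m and y of mic2 in the frame of drawer_floor between -0.14 and 0.14 m and z of mic3 in the frame of drawer_floor between -0.004 and 0.004 m and x of mic3 in the frame of drawer_floor between -0.06 and 0.06 m and y of mic3 in the frame of drawer_floor between -0.14 and 0.14 m and z of mic4 in the frame of drawer_floor between -0.004 and 0.004 m and x of mic4 in the frame of drawer_floor between -0.06 and 0.06 m and y of mic4 in the frame of drawer_floor between -0.14 and 0.14 m and z of mic5 in the frame of drawer_floor between -0.004 and 0.004 m and x of mic5 in the frame of drawer_floor between -0.06 and 0.06 m and y of mic5 in the frame of drawer_floor between -0.14 and 0.14 m and linear speed of each of mic1, mic2, mic3, mic4, mic5 below 0.03 m/s), for 0.2 s.
3. the drawer is pushed shut with the microphones in it (value of joint drawer below 0.008 m and z of mic1 in the frame of drawer_floor between -0.004 and 0.004 m and angle between each of mic1, mic2, mic3, mic4, mic5's own z axis and vertical below 0.09 rad and x of mic1 in the frame of drawer_floor between -0.06 and 0.06 m and y of mic1 in the frame of drawer_floor between -0.14 and 0.14 m and x of each of mic1_head, mic2_head, mic3_head, mic4_head, mic5_head in the frame of drawer_floor above 0 m and angle between the x axis of each of mic1, mic2, mic3, mic4, mic5 and the x axis of drawer_floor, either way round below 0.4 rad and z of mic2 in the frame of drawer_floor between -0.004 and 0.004 m and x of mic2 in the frame of drawer_floor between -0.06 and 0.06 m and y of mic2 in the frame of drawer_floor between -0.14 and 0.14 m and z of mic3 in the frame of drawer_floor between -0.004 and 0.004 m and x of mic3 in the frame of drawer_floor between -0.06 and 0.06 m and y of mic3 in the frame of drawer_floor between -0.14 and 0.14 m and z of mic4 in the frame of drawer_floor between -0.004 and 0.004 m and x of mic4 in the frame of drawer_floor between -0.06 and 0.06 m and y of mic4 in the frame of drawer_floor between -0.14 and 0.14 m and z of mic5 in the frame of drawer_floor between -0.004 and 0.004 m and x of mic5 in the frame of drawer_floor between -0.06 and 0.06 m and y of mic5 in the frame of drawer_floor between -0.14 and 0.14 m), for 0.2 s.
4. the key is twisted to its stop with the drawer shut (value of joint drawer below 0.008 m and value of joint key above 1.12 rad), for 0.15 s.
5. the key is let go and springs back (value of joint key below 0.08 rad), for 0.2 s.
At the end, for the whole second after the job is handed in: drawer shut (within 8 mm), key back at rest (within 0.08 rad), every microphone present at rest in its own bay of the drawer: on the bay floor (within 4 mm), upright (0.09 rad), along the bay (0.4 rad), head to the back (all of step 3 and value of joint key below 0.08 rad and linear speed of each of mic1, mic2, mic3, mic4, mic5 below 0.03 m/s); the robot touches nothing.
It fails at once if a bystander (tripod, pot or jar) is shifted by more than 40 mm or tipped over (distance of any of tripod, empty_pot, seed_jar from where it was at the start of the episode above 0.04 m or angle between any of tripod, empty_pot, seed_jar's own z axis and vertical above 0.6 rad).
Of mic1, mic2, mic3, mic4, mic5 only 3 to 5 are there at a start; the rules pass over those that are not, and their reading is None.
At some moment in a run one of mic1, mic2, mic3, mic4, mic5 may be knocked a few centimetres aside while the robot is not near it.
Once in a run the grip may slacken for a moment while it holds something.
It also fails if it takes over 210 s, if anything falls off the work surface, if the arm or the gripper's body presses on something with over 40 N, if the wrist force passes 120 N, or if a joint passes its speed limit or range.

## Working session

There is one attempt and no reset: what is moved stays moved. The work goes in short steps, Python scripts to look and compute and a tool call to move; the robot and the scene stay as the last step left them, time stands still between calls to the robot, and variables do not carry over. Pictures are saved under pics/ and viewed, about 12 in all and at most 16, crops included, and the job is handed in when it is done.

Besides the shell and the picture viewer there is one more tool, called after "Emit:" as name(argument=value, ...) on one line, values as JSON. arm_command: Moves the arm, as the interface text tells. Its arguments: {"type":"object","properties":{"targets":{"type":"array","items":{"type":"array","items":{"type":"number"}}},"gripper":{"type":"number"}},"required":["targets"]}

```bash
mkdir -p pics; ls; python3 - <<'E'
from workcell import *
import cv2, numpy as np
print(get_obs())
for n in ["scene","side","wrist"]:
    m=camera_model(n); print(n,{k:np.round(v,3).tolist() for k,v in m.items()})
    im=get_image(n)
    cv2.imwrite(f"pics/{n}0.png",im)
E
```

```text
pics
{'t': 0.0, 'qpos': array([-1.36898809e+00,  4.23840752e-01,  1.63067236e+00, -1.68714637e-05,
        1.08859380e+00, -1.90161950e-02]), 'qvel': array([ 0.00058212, -0.0001074 ,  0.00092814, -0.00244437,  0.0009846 ,
        0.00141624]), 'joint_torque': array([ 1.07773561e-03, -5.44612062e+01, -2.73666322e+01,  6.45389222e-02,
        2.27971247e-02, -1.16113370e-04]), 'ee_pos': array([ 136.80274413, -609.30991221,  238.90866274]), 'orientation': array([-1.30460535,  1.04582174, -1.0438595 ]), 'ft_force': array([ 0.92938154, -0.60761675,  0.09470334]), 'moment': array([ 0.03811955,  0.03205   , -0.01082454]), 'width': 87.8575666440816}
scene {'mtx': [[537.291, 0.0, 318.225], [0.0, 537.291, 245.18], [0.0, 0.0, 1.0]], 'dist': [-0.05, 0.0, 0.0, 0.0, 0.0], 'position': [1122.541, -101.469, 896.647], 'orientation': [0.522, 0.532, 1.523]}
side {'mtx': [[586.468, 0.0, 319.29], [0.0, 586.468, 242.047], [0.0, 0.0, 1.0]], 'dist': [-0.194, 0.0, 0.0, 0.0, 0.0], 'position': [97.944, 747.939, 1133.545], 'orientation': [0.225, -0.986, -2.52]}
wrist {'mtx': [[392.34, 0.0, 312.835], [0.0, 392.34, 237.955], [0.0, 0.0, 1.0]], 'dist': [-0.089, 0.0, 0.0, 0.0, 0.0], 'position': [205.187, -593.624, 383.349], 'orientation': [-0.218, 0.177, -1.342]}
```

View pics/scene0.png

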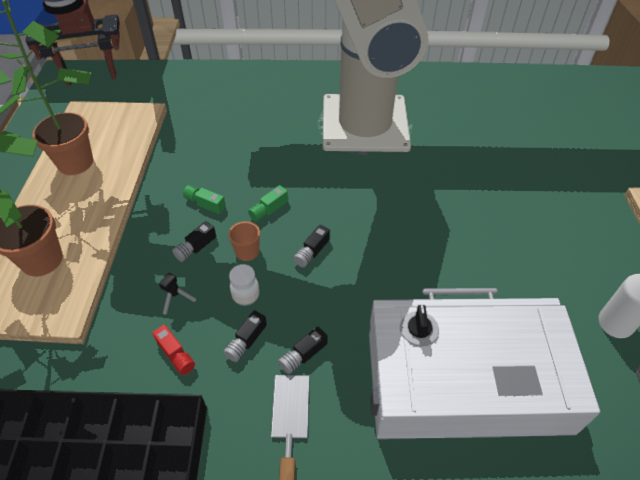

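View pics/side0.png

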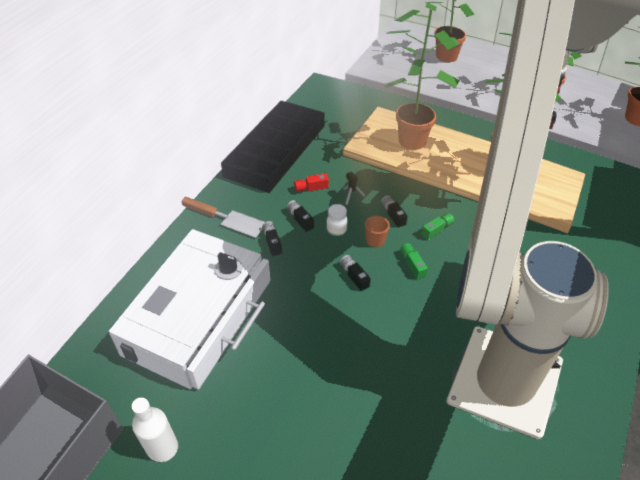

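Four black mics, at scene pixels (195,240), (313,245), (246,336) and (303,349). There are two green look-alikes and one red one; the case is at (480,365) with its handle at (460,293).

```bash
cat > h.py <<'E'
from workcell import *
import cv2, numpy as np
from scipy.spatial.transform import Rotation as R
from scipy.optimize import least_squares
def ray(m,uv):
    p=cv2.undistortPoints(np.array([[uv]],float),m["mtx"],np.array(m["dist"]))[0,0]
    d=R.from_rotvec(m["orientation"]).apply([p[0],-p[1],-1]); return np.array(m["position"]),d/np.linalg.norm(d)
def onplane(m,uv,z):
    o,d=ray(m,uv); return o+d*(z-o[2])/d[2]
def proj(m,P):
    q=R.from_rotvec(m["orientation"]).inv().apply(np.atleast_2d(P)-m["position"])*[1,-1,-1]
    return cv2.projectPoints(q,np.zeros(3),np.zeros(3),m["mtx"],np.array(m["dist"]))[0][:,0]
def tri(rs):
    A=sum(np.eye(3)-np.outer(d,d) for o,d in rs); b=sum((np.eye(3)-np.outer(d,d))@o for o,d in rs)
    return np.linalg.solve(A,b)
def frame(m,axis=False):
    o=get_obs(); return o
E
python3 - <<'E'
from h import *
M={n:camera_model(n) for n in["scene","side"]}
for n in M:
    get_image(n)
    for t,z in [("mic1",0),("mic1_head",18)]:
        for d in tip_of(n,t): print(n,t,round(d["conf"],2),np.round(d["at"]),np.round(onplane(M[n],d["at"],z)))
    for d in silhouettes(n,"mic1"):
        print(n,"sil",round(d["conf"],2),np.round(d["at"]),d["pixels"].sum(),np.round(get_image(n)[d["pixels"]].mean(0)) if 0 else "",np.round(onplane(M[n],d["at"],18)))
P={}
for t in["drawer_handle","key_grip","case","drawer_floor"]:
    rs=[]
    for n in M:
        L=tip_of(n,t)
        for d in L[:2]: print(n,t,round(d["conf"],2),np.round(d["at"]))
        if L: rs.append(ray(M[n],L[0]["at"]))
    if len(rs)==2: print(t,np.round(tri(rs),1))
for n in M:
    L=silhouettes(n,"drawer_handle")
    for d in L[:1]: print(n,d["pixels"].sum(),d["at"]); np.save(f"hs_{n}.npy",d["pixels"])
    L=silhouettes(n,"case")
    for d in L[:1]:
        print(n,d["pixels"].sum(),d["at"]); np.save(f"cs_{n}.npy",d["pixels"])
        c=max(cv2.findContours(d["pixels"].astype(np.uint8),0,2)[0],key=cv2.contourArea)
        print(cv2.approxPolyDP(c,4,True)[:,0].tolist())
E
```

```text
scene mic1 0.92 [269. 211.] [ 315. -227.    0.]
scene mic1 0.83 [304. 355.] [ 668. -136.    0.]
scene mic1 0.75 [197. 245.] [ 415. -374.    0.]
scene mic1 0.75 [176. 350.] [ 663. -373.    0.]
scene mic1 0.58 [245. 341.] [ 642. -247.    0.]
scene mic1 0.58 [207. 207.] [ 306. -367.   -0.]
scene sil 0.89 [270. 206.] 724  [ 317. -223.   18.]
scene sil 0.85 [302. 350.] 1055  [ 667. -139.   18.]
scene sil 0.85 [207. 200.] 691  [ 301. -367.   18.]
scene sil 0.84 [245. 335.] 974  [ 639. -246.   18.]
scene sil 0.74 [316. 245.] 760  [ 424. -119.   18.]
scene sil 0.64 [194. 242.] 866  [ 421. -376.   18.]
scene sil 0.63 [175. 347.] 921  [ 667. -371.   18.]
side mic1 0.98 [275. 239.] [ 666. -150.    0.]
side mic1 0.98 [413. 265.] [ 305. -226.    0.]
side mic1 0.89 [354. 274.] [ 429. -133.    0.]
side mic1 0.78 [390. 219.] [ 420. -357.    0.]
side mic1 0.78 [313. 186.] [ 671. -383.    0.]
side mic1 0.77 [299. 218.] [ 644. -248.    0.]
side mic1 0.74 [434. 231.] [ 296. -365.    0.]
side sil 0.98 [303. 214.] 402  [ 634. -249.   18.]
side sil 0.95 [436. 224.] 465  [ 297. -377.   18.]
side sil 0.83 [3
[... 267 characters left out ...]
. 289.]
side drawer_handle 0.97 [252. 327.]
drawer_handle [555.4 155.   58. ]
scene key_grip 0.82 [425. 317.]
side key_grip 0.52 [224. 254.]
key_grip [673.4  61.1 149.8]
scene case 0.94 [463. 379.]
scene case 0.5 [423. 318.]
side case 0.75 [194. 316.]
side case 0.17 [274. 240.]
case [ 7.152e+02  1.532e+02 -3.000e-01]
scene 1905 [464.6, 298.0]
scene 29377 [476.9, 369.6]
[[373, 303], [369, 408], [377, 437], [575, 434], [598, 412], [569, 318], [557, 298], [495, 299], [496, 288], [424, 290], [427, 300]]
side 3287 [232.7, 323.4]
side 15008 [192.7, 309.3]
[[191, 231], [110, 333], [120, 355], [182, 385], [198, 387], [230, 342], [235, 348], [263, 305], [256, 300], [269, 281], [269, 267], [256, 253]]
```

```bash
python3 - <<'E'
from h import *
M={n:camera_model(n) for n in["scene","side"]}
for n,pts in {"scene":[(372,302),(558,299),(371,414),(599,412)],"side":[(191,231),(110,333),(269,267),(194,360)]}.items():
    for uv in pts: print(n,uv,np.round(onplane(M[n],uv,100),1))
# IoU-like fit: hull of projected box vs silhouette (both cams)
S={n:np.load(f"cs_{n}.npy").astype(np.uint8) for n in M}
H={n:np.load(f"hs_{n}.npy") for n in M}
def mask(n,x,y,a):
    im=np.zeros((480,640),np.uint8)
    r=R.from_euler('z',a)
    def hull(P): 
        h=cv2.convexHull(proj(M[n],r.apply(np.array(P,float))+[x,y,0]).astype(np.float32))
        cv2.fillConvexPoly(im,np.round(h*16).astype(np.int32),1,shift=4)
    hull([(i,j,k) for i in(-105,105) for j in(-169,169) for k in(0,100)])
    hull([(-140+i,j,61+k) for i in(-5.5,5.5) for j in(-65,65) for k in(-5.5,5.5)])
    return im
from scipy.optimize import minimize
def cost(p):
    return sum(np.sum(mask(n,p[0],p[1],p[2]/100)!=S[n]) for n in M)
for n0 in [(700,150,0)]:
    r=minimize(cost,n0,method="Nelder-Mead",options=dict(initial_simplex=[(700,150,0),(715,150,0),(700,165,0),(700,150,6)],xatol=.2,fatol=3))
    print(r.x,r.fun,[int(np.sum(mask(n,r.x[0],r.x[1],r.x[2]/100)!=S[n])) for n in M])
x,y,a=r.x; a/=100
rr=R.from_euler('z',a)
for nm,v in dict(handle=(-140,0,61)).items(): print(nm,rr.apply(v)+[x,y,0])
for n in M:
    im=get_image(n); c=cv2.findContours(mask(n,x,y,a),0,1)[0]; cv2.drawContours(im,c,-1,(0,0,255),1); cv2.imwrite(f"pics/fit_{n}.png",im)
E
```

```text
scene (372, 302) [615.2 -16.8 100. ]
scene (558, 299) [604.4 313.7 100. ]
scene (371, 414) [816.6 -26.9 100. ]
scene (599, 412) [811.  325.7 100. ]
side (191, 231) [814.8  -1.8 100. ]
side (110, 333) [801.8 330.3 100. ]
side (269, 267) [585.1  13.  100. ]
side (194, 360) [600.5 300.4 100. ]
[709.2545428  155.44253061   1.82315856] 1637.0 [949, 688]
handle [569.27780951 152.89025001  61.        ]
```

View pics/fit_scene.png

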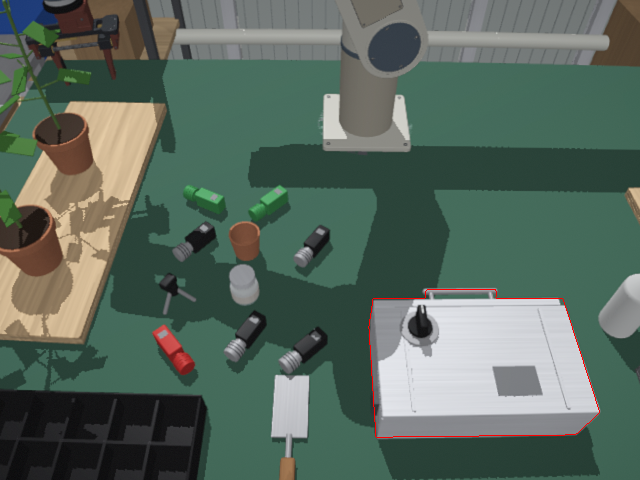

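```bash
cat >> h.py <<'E'
CX,CY,CA=709.3,155.4,0.0182
def case(p): return R.from_euler('z',CA).apply(p)+[CX,CY,0]
AZ0=None
def goal(x,y,z,ang,show=True):
    """shift in present tool frame, then turn about tool y; ang = world angle of jaw axis (mod pi)"""
    o=get_obs(); r=R.from_rotvec(o["orientation"]); m=r.as_matrix()
    d=m.T@(np.array([x,y,z])-o["ee_pos"])
    cur=np.arctan2(m[1,0],m[0,0]); rel0=-0.019*0+REL0
    az=np.arctan2(y,x); rel=(ang-az-rel0+np.pi/2)%np.pi-np.pi/2  # within +-pi/2 of rest
    new=rel+rel0+az; dw=(new-cur+np.pi)%(2*np.pi)-np.pi
    print("pos",np.round(o["ee_pos"],1),"shift",np.round(d,1),"turn(about tool y)",round(-dw if m[2,1]<0 else dw,3),
          "rows",round(np.linalg.norm(d)/40,1),round(abs(dw)/.12,1),"t",round(o["t"],1),"w",round(o["width"],1),"F",np.round(o["ft_force"],1))
_r=R.from_rotvec([-1.30460535,1.04582174,-1.0438595]).as_matrix()
REL0=np.arctan2(_r[1,0],_r[0,0])-np.arctan2(-609.3,136.8)
def mics(cam="scene",hold=None):
    """black mics: centre (z18), heading to head"""
    m=camera_model(cam); im=get_image(cam); hsv=cv2.cvtColor(im,cv2.COLOR_BGR2HSV); out=[]
    for d in silhouettes(cam,"mic1"):
        px=d["pixels"]; v=hsv[px]
        if np.mean((v[:,1]>140)&(v[:,2]>90))>.25: continue
        rc=np.argwhere(px); P=np.array([onplane(m,(c,r),20)[:2] for r,c in rc]); g=im[px].mean(1)
        c=P.mean(0); w,V=np.linalg.eigh(np.cov(P.T)); a=V[:,1]
        if np.corrcoef((P-c)@a,g)[0,1]<0: a=-a
        s=(P-c)@a; mid=c+a*(s.max()+s.min())/2
        out.append((round(d["conf"],2),np.round(mid).tolist(),round(float(np.arctan2(a[1],a[0])),2),round(float(np.ptp(s)))))
    return out
E
python3 - <<'E'
from h import *
m=R.from_rotvec(get_obs()["orientation"]).as_matrix(); print(m.round(2),REL0)
for n in ["scene","side"]:
    for r in mics(n): print(n,r)
h=case([-140,0,0]); print(h)
goal(h[0],h[1],160,CA)
E
```

```text
[[ 0.22  0.    0.98]
 [-0.98  0.    0.22]
 [-0.   -1.    0.  ]] -2.5195592596949368e-05
scene (0.93, [640.0, -244.0], -0.5, 104)
scene (0.88, [311.0, -226.0], 2.47, 114)
scene (0.8, [668.0, -136.0], -0.78, 105)
scene (0.8, [420.0, -373.0], -0.59, 108)
scene (0.58, [428.0, -126.0], -0.51, 116)
side (0.75, [638.0, -241.0], -0.63, 127)
side (0.72, [665.0, -134.0], -0.83, 123)
side (0.58, [416.0, -371.0], -0.78, 114)
[569.32318616 152.85214066   0.        ]
pos [ 136.9 -609.8  239.7] shift [-649.5   79.6  589. ] turn(about tool y) -1.368 rows 22.0 11.4 t 1.4 w 88.0 F [ 1.   0.1 -0.4]
```

Emit:
arm_command(targets=[[-29.5,3,26.8,0],[-29.5,3,26.8,0],[-29.5,3,26.8,0],[-29.5,3,26.8,0],[-29.5,3,26.8,0],[-29.5,3,26.8,0],[-29.5,3,26.8,0],[-29.5,3,26.8,0],[-29.5,3,26.8,0],[-29.5,3,26.8,0],[-29.5,3,26.8,0],[-29.5,3,26.8,0],[-29.5,3,26.8,0],[-29.5,3,26.8,0],[-29.5,3,26.8,0],[-29.5,3,26.8,0],[-29.5,3,26.8,0],[-29.5,3,26.8,0],[-29.5,3,26.8,0],[-29.5,3,26.8,0]])

```text
t: 3.12
ee_pos: [531.4, 85.4, 179.7]
orientation: [-1.306, 1.044, -1.045]
ft_force: [1.1, -0.8, 0.1]
width: 87.7
```

Emit:
arm_command(targets=[[0,0,0,-0.114],[0,0,0,-0.114],[0,0,0,-0.114],[0,0,0,-0.114],[0,0,0,-0.114],[0,0,0,-0.114],[0,0,0,-0.114],[0,0,0,-0.114],[0,0,0,-0.114],[0,0,0,-0.114],[0,0,0,-0.114],[0,0,0,-0.114]])

```text
t: 4.12
ee_pos: [530.8, 83.3, 179.8]
orientation: [-1.571, -0.019, 0.018]
ft_force: [0.1, 0.6, 0.6]
width: 88.2
```

```bash
sed -i 's/if np.mean((v.*$/if np.mean((v[:,1]>110)\&(v[:,2]>60))>.3: continue/' h.py; python3 - <<'E'
from h import *
h=case([-140,0,0]); goal(h[0],h[1],160,CA); goal(h[0],h[1],59,CA)
m=camera_model("wrist"); im=get_image("wrist"); cv2.imwrite("pics/w1.png",im)
for d in tip_of("wrist","drawer_handle"): print(d, onplane(m,d["at"],61))
for d in silhouettes("wrist","drawer_handle")[:1]:
    rc=np.argwhere(d["pixels"]); print(rc.min(0),rc.max(0))
E
```

```text
pos [530.8  83.3 179.8] shift [40.2 19.8 68.6] turn(about tool y) 0.005 rows 2.0 0.0 t 4.1 w 88.2 F [0.1 0.6 0.6]
pos [530.8  83.3 179.8] shift [ 40.2 120.8  68.6] turn(about tool y) 0.005 rows 3.6 0.0 t 4.1 w 88.2 F [0.1 0.6 0.6]
{'at': [363.1, 137.2], 'conf': 0.63} [562.01356265 153.00147955  61.        ]
[  0 355] [349 477]
```

View pics/w1.png

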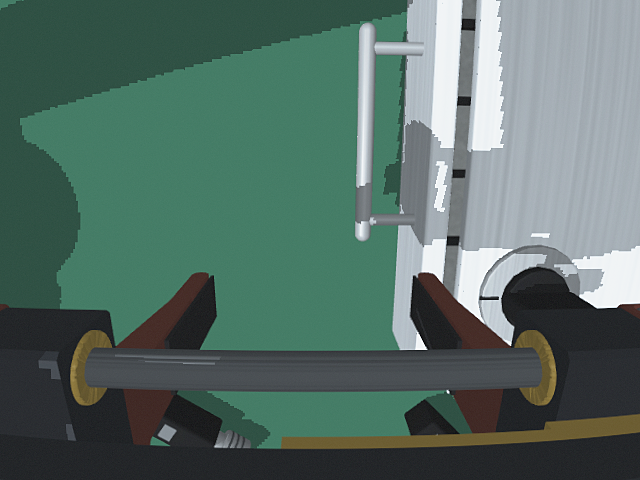

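The handle bar runs from (367,28) to (362,237), and the drawer is already slightly open (ribs show in the gap).

```bash
python3 - <<'E'
from h import *
m=camera_model("wrist")
a=onplane(m,(367,28),61);b=onplane(m,(362,237),61);print(a,b,(a+b)/2)
h=(a+b)/2; goal(h[0],h[1],160,CA); goal(h[0],h[1],59,CA)
E
```

```text
[562.49216262 219.93139399  61.        ] [564.79314356  85.2639446   61.        ] [563.64265309 152.5976693   61.        ]
pos [530.8  83.3 179.8] shift [33.9 19.8 68.8] turn(about tool y) -0.003 rows 2.0 0.0 t 4.3 w 88.0 F [0.3 0.1 0.9]
pos [530.8  83.3 179.8] shift [ 33.9 120.8  68.8] turn(about tool y) -0.003 rows 3.6 0.0 t 4.3 w 88.0 F [0.3 0.1 0.9]
```

Emit:
arm_command(targets=[[11.3,6.6,23,0],[11.3,6.6,23,0],[11.3,6.6,23,0],[0,0,0,0],[0,0,0,0],[0,0,0,0],[0,0,0,0]], gripper=30)

```text
t: 4.85
ee_pos: [562.9, 152.1, 160.0]
orientation: [-1.571, -0.013, 0.013]
ft_force: [0.6, -0.4, -0.2]
width: 44.6
```

Emit:
arm_command(targets=[[0,20,0,0],[0,20,0,0],[0,20,0,0],[0,20,0,0],[0,20,0,0],[0,0,0,0]])

```text
t: 5.35
ee_pos: [560.8, 151.4, 57.0]
orientation: [-1.572, -0.008, 0.017]
ft_force: [-0.5, 0.3, -1.2]
width: 26.5
```

Emit:
arm_command(targets=[[0,0,0,0],[0,0,0,0],[0,0,0,0],[0,0,0,0],[0,0,0,0],[0,0,0,0]], gripper=0)

```text
t: 5.85
ee_pos: [564.1, 152.8, 61.2]
orientation: [-1.571, -0.016, 0.013]
ft_force: [-0.5, -3.1, 7.6]
width: 10.2
```

Emit:
arm_command(targets=[[-5,0,0,0],[-10,0,0,0],[-10,0,0,0],[-10,0,0,0],[-10,0,0,0],[-10,0,0,0],[-10,0,0,0],[-10,0,0,0],[-10,0,0,0],[-10,0,0,0],[-10,0,0,0],[-10,0,0,0],[-10,0,0,0],[-5,0,0,0],[-3,0,0,0],[-3,0,0,0],[0,0,0,0]])

```text
t: 7.27
ee_pos: [429.9, 149.5, 61.2]
orientation: [-1.571, -0.02, 0.01]
ft_force: [8.2, -17.5, 7.6]
width: 10.2
```

Emit:
arm_command(targets=[[-2,0,0,0],[-2,0,0,0],[0,0,0,0],[0,0,0,0]])

```text
t: 7.6
ee_pos: [429.9, 149.6, 61.3]
orientation: [-1.57, -0.026, 0.005]
ft_force: [21.9, -23.6, -5.9]
width: 10.3
```

Emit:
arm_command(targets=[[0,0,0,0],[0,0,0,0],[0,0,0,0],[0,0,0,0]], gripper=28)

```text
t: 7.93
ee_pos: [423.2, 150.5, 60.1]
orientation: [-1.571, -0.014, 0.014]
ft_force: [2.0, 0.0, 0.2]
width: 24.7
```

Emit:
arm_command(targets=[[0,-20,0,0],[0,-20,0,0],[0,-20,0,0],[0,-30,0,0],[0,-30,0,0],[0,-30,0,0],[0,0,0,0]])

```text
t: 8.52
ee_pos: [425.4, 151.4, 214.5]
orientation: [-1.568, -0.02, 0.009]
ft_force: [0.2, 0.7, 0.1]
width: 24.7
```

```bash
python3 - <<'E'
from h import *
im=get_image("scene"); cv2.imwrite("pics/s2.png",im)
for n in ["scene","side"]:
    for r in mics(n): print(n,r)
    for t in ["drawer_handle","drawer_floor"]:
        for d in tip_of(n,t)[:1]: print(t,d, onplane(camera_model(n),d["at"],61 if 'h' in t else 20))
E
```

```text
scene (0.9, [428.0, -126.0], -0.51, 116)
scene (0.89, [668.0, -136.0], -0.77, 105)
scene (0.82, [421.0, -374.0], -0.61, 109)
scene (0.63, [641.0, -244.0], -0.51, 106)
drawer_handle {'at': [241.6, 289.4], 'conf': 0.64} [ 566.86552207 -254.72510887   61.        ]
drawer_floor {'at': [457.5, 301.5], 'conf': 0.85} [560.63267161 157.07248967  20.        ]
side (0.89, [404.0, -360.0], -0.9, 82)
side (0.75, [426.0, -127.0], -0.57, 112)
side (0.63, [674.0, -136.0], -0.67, 94)
drawer_handle {'at': [305.4, 348.3], 'conf': 0.58} [421.27418047 149.97296855  61.        ]
drawer_floor {'at': [248.6, 337.1], 'conf': 0.93} [562.07957763 158.20791419  20.        ]
```

View pics/s2.png

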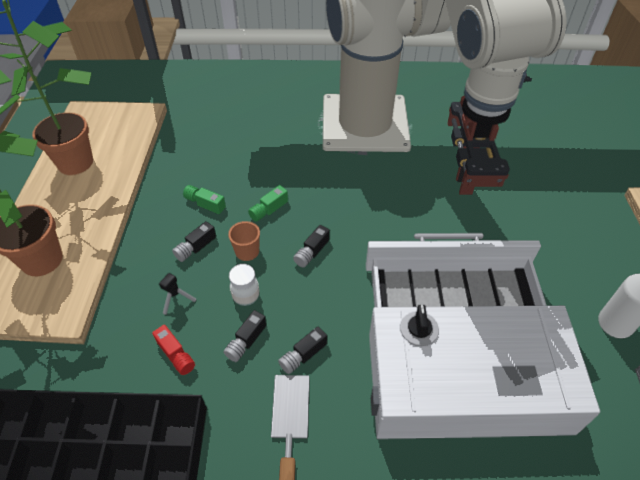

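```bash
cat >> h.py <<'E'
def plan(x,y,z,yaw):
    o=get_obs(); m=R.from_rotvec(o["orientation"]).as_matrix()
    cur=np.arctan2(m[1,0],m[0,0]); dw=(yaw-cur+np.pi)%(2*np.pi)-np.pi
    c,s=np.cos(yaw),np.sin(yaw); g=np.array([[c,0,-s],[s,0,c],[0,-1,0]])
    d=g.T@(np.array([x,y,z])-o["ee_pos"]); n=int(np.ceil(np.linalg.norm(d)/38)); k=int(np.ceil(abs(dw)/.12))
    print("pos",np.round(o["ee_pos"],1),f"t {o['t']:.1f} w {o['width']:.1f} F",np.round(o["ft_force"],1),"\n turn",round(dw,3),f"= {k} x {dw/max(k,1):.3f}"," then shift",np.round(d,1),f"= {n} x",np.round(d/max(n,1),1))
def grasp(x,y,h,z=160): plan(x-10*np.cos(h),y-10*np.sin(h),z,h+np.pi/2)
def bay(y,z=160,fx=-15):
    p=R.from_euler('z',CA).apply([fx-10-156,y,0])+[CX,CY,0]; plan(p[0],p[1],z,CA+np.pi/2)
E
python3 - <<'E'
from h import *
grasp(427,-126,-.54)
E
```

```text
pos [422.8 150.2 208.9] t 9.0 w 24.8 F [ 0.  -0.7  0.1] 
 turn 1.013 = 9 x 0.113  then shift [-234.7   48.9 -135.6] = 8 x [-29.3   6.1 -17. ]
```

```bash
sed -i 's/round(dw,3),f"= {k} x {dw\/max(k,1):.3f}"/round(-dw,3),f"= {k} x {-dw\/max(k,1):.3f}"/' h.py; grep -c "round(-dw,3),f" h.py
```

```text
1
```

Emit:
arm_command(targets=[[0,0,0,-0.113],[0,0,0,-0.113],[0,0,0,-0.113],[0,0,0,-0.113],[0,0,0,-0.113],[0,0,0,-0.113],[0,0,0,-0.113],[0,0,0,-0.113],[0,0,0,-0.113],[-29.3,6,-17,0],[-29.3,6,-17,0],[-29.3,6,-17,0],[-29.3,6,-17,0],[-29.3,6,-17,0],[-29.3,6,-17,0],[-29.3,6,-17,0],[-29.3,6,-17,0],[0,0,0,0]], gripper=75)

```text
t: 10.47
ee_pos: [420.3, -124.9, 160.7]
orientation: [-1.417, -0.802, 0.804]
ft_force: [0.4, 0.4, -0.0]
width: 65.8
```

```bash
python3 - <<'E'
from h import *
cv2.imwrite("pics/w3.png",get_image("wrist"))
print(mics("wrist")); print(mics("side"))
grasp(427,-126,-.54); grasp(427,-126,-.54,26)
E
```

```text
[]
[(0.93, [638.0, -241.0], -0.61, 123), (0.91, [424.0, -125.0], -0.6, 108), (0.79, [664.0, -133.0], -0.83, 123), (0.76, [398.0, -355.0], -1.06, 73)]
pos [ 420.5 -119.7  161.8] t 10.7 w 66.1 F [ 0.3 -0.7  0.6] 
 turn 0.005 = 1 x 0.005  then shift [-2.1  1.8  1.2] = 1 x [-2.1  1.8  1.2]
pos [ 420.5 -119.7  161.8] t 10.7 w 66.1 F [ 0.3 -0.7  0.6] 
 turn 0.005 = 1 x 0.005  then shift [ -2.1 135.8   1.2] = 4 x [-0.5 33.9  0.3]
```

View pics/w3.png

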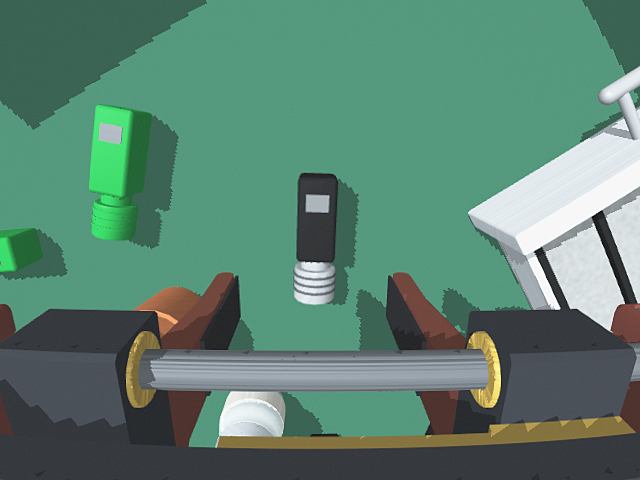

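The mic lies vertical in view at (316,240), centred between the fingers, head down at (314,303). I'll check its place along the axis.

```bash
python3 - <<'E'
from h import *
m=camera_model("wrist")
a=onplane(m,(318,176),36)[:2];b=onplane(m,(314,303),18)[:2];print(a,b,(a+b)/2,np.linalg.norm(b-a),np.arctan2(*(b-a)[::-1]))
E
```

```text
[385.92508134 -94.40464726] [ 472.51156775 -148.81802834] [ 429.21832455 -121.6113378 ] 102.26453769206339 -0.5610606681477798
```

Emit:
arm_command(targets=[[-1,30,0,0],[-1,30,0,0],[0,30,0,0],[0,25,0,0],[0,15,0,0],[0,6,0,0],[0,0,0,0]])

```text
t: 11.3
ee_pos: [419.0, -121.1, 25.0]
orientation: [-1.414, -0.806, 0.809]
ft_force: [0.5, -0.0, 0.2]
width: 65.8
```

Emit:
arm_command(targets=[[0,0,0,0],[0,0,0,0],[0,0,0,0],[0,0,0,0],[0,0,0,0],[0,0,0,0],[0,0,0,0],[0,0,0,0]], gripper=0)

```text
t: 11.97
ee_pos: [419.9, -122.5, 26.3]
orientation: [-1.417, -0.807, 0.806]
ft_force: [-0.5, 0.9, 6.3]
width: 28.1
```

Emit:
arm_command(targets=[[0,-20,0,0],[0,-30,0,0],[0,-30,0,0],[0,-30,0,0],[0,-25,0,0],[0,0,0,0]])

```text
t: 12.47
ee_pos: [421.9, -123.2, 164.8]
orientation: [-1.422, -0.811, 0.803]
ft_force: [1.1, -0.1, -1.4]
width: 28.0
```

```bash
python3 - <<'E'
from h import *
bay(-108)
E
```

```text
pos [ 421.9 -123.2  164.8] t 12.5 w 28.0 F [ 1.1 -0.1 -1.4] 
 turn -0.554 = 5 x -0.111  then shift [ 165.3    4.8 -111.4] = 6 x [ 27.6   0.8 -18.6]
```

Emit:
arm_command(targets=[[0,0,0,-0.111],[0,0,0,-0.111],[0,0,0,-0.111],[0,0,0,-0.111],[0,0,0,-0.111],[27.5,0,-18.5,0],[27.5,0,-18.5,0],[27.5,0,-18.5,0],[27.5,0,-18.5,0],[27.5,0,-18.5,0],[27.5,0,-18.5,0],[0,0,0,0]])

```text
t: 13.47
ee_pos: [530.2, 48.5, 159.9]
orientation: [-1.199, -1.228, 1.224]
ft_force: [0.1, -0.9, -1.9]
width: 27.9
```

```bash
python3 - <<'E'
from h import *
cv2.imwrite("pics/w4.png",get_image("wrist"))
bay(-108,60)
m=camera_model("wrist")
for y in(-108,-54,0,54,108): print(y,proj(m,R.from_euler('z',CA).apply([[-156-82,y,18],[-156-60,y,18],[-156+50,y,18]])+[CX,CY,0]).round().tolist())
E
```

```text
pos [528.2  46.7 159.6] t 13.5 w 28.1 F [-0.9  0.1 -1.8] 
 turn 0.004 = 1 x 0.004  then shift [-2.7 99.6 -2.1] = 3 x [-0.9 33.2 -0.7]
-108 [[308.0, 156.0], [308.0, 187.0], [308.0, 324.0]]
-54 [[383.0, 156.0], [382.0, 187.0], [375.0, 324.0]]
0 [[457.0, 158.0], [455.0, 188.0], [441.0, 323.0]]
54 [[528.0, 159.0], [524.0, 189.0], [505.0, 322.0]]
108 [[594.0, 161.0], [590.0, 190.0], [566.0, 321.0]]
```

View pics/w4.png

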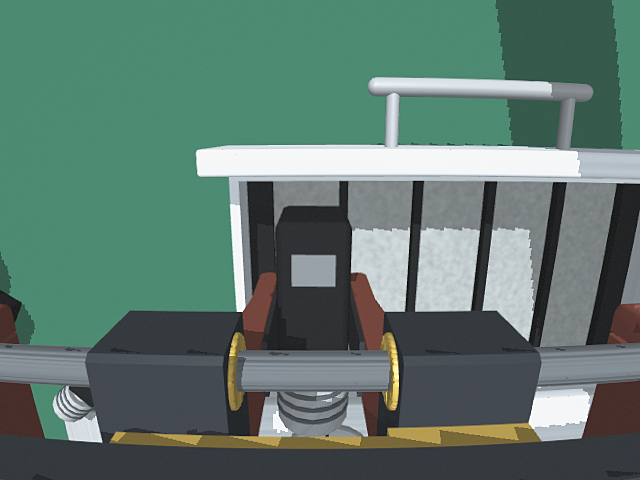

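The leftmost bay spans columns 273–340, matching my predicted 308. Lowering now.

Emit:
arm_command(targets=[[-1,30,-1,0],[-1,30,-1,0],[0,30,0,0],[0,15,0,0],[0,5,0,0],[0,0,0,0],[0,0,0,0]])

```text
t: 14.1
ee_pos: [528.7, 42.0, 50.4]
orientation: [-1.199, -1.222, 1.224]
ft_force: [2.3, -0.6, -2.9]
width: 27.7
```

Emit:
arm_command(targets=[[0,2,0,0],[0,2,0,0],[0,0,0,0]])

```text
t: 14.35
ee_pos: [528.8, 42.6, 47.0]
orientation: [-1.2, -1.223, 1.224]
ft_force: [-0.1, -0.4, -2.1]
width: 27.9
```

Emit:
arm_command(targets=[[0,2,0,0],[0,2,0,0],[0,0,0,0]])

```text
t: 14.6
ee_pos: [532.1, 42.8, 45.3]
orientation: [-1.204, -1.228, 1.221]
ft_force: [-0.1, -1.1, 17.0]
width: 27.8
```

Emit:
arm_command(targets=[[0,1.5,0,0],[0,1.5,0,0],[0,0,0,0]])

```text
t: 14.85
ee_pos: [534.8, 42.9, 44.5]
orientation: [-1.208, -1.232, 1.218]
ft_force: [0.2, -2.3, 35.1]
width: 28.1
```

Emit:
arm_command(targets=[[0,-2.5,0,0],[0,-2.5,0,0],[0,0,0,0]])

```text
t: 15.1
ee_pos: [529.8, 42.8, 45.5]
orientation: [-1.201, -1.224, 1.223]
ft_force: [2.1, -0.8, -1.0]
width: 27.6
```

Emit:
arm_command(targets=[[0,0,0,0],[0,0,0,0],[0,0,0,0],[0,0,0,0]], gripper=46)

```text
t: 15.43
ee_pos: [528.9, 42.8, 44.4]
orientation: [-1.199, -1.222, 1.224]
ft_force: [0.2, 0.0, -0.1]
width: 40.2
```

Emit:
arm_command(targets=[[0,-20,0,0],[0,-30,0,0],[0,-30,0,0],[0,-25,0,0],[0,-20,0,0],[0,0,0,0]])

```text
t: 15.93
ee_pos: [531.6, 42.9, 173.6]
orientation: [-1.204, -1.228, 1.22]
ft_force: [0.7, -0.2, 0.4]
width: 40.4
```

```bash
python3 - <<'E'
from h import *
print(mics("scene")); print(mics("side"))
a=get_image("wrist");cv2.imwrite("pics/w5.png",a)
grasp(667,-135,-.78)
E
```

```text
[(0.86, [668.0, -135.0], -0.8, 105), (0.81, [421.0, -373.0], -0.62, 109), (0.72, [521.0, 46.0], -0.01, 108), (0.68, [642.0, -244.0], -0.52, 104)]
[(0.83, [416.0, -370.0], -0.78, 120), (0.72, [553.0, 30.0], -0.01, 91), (0.6, [699.0, -155.0], -0.97, 26)]
pos [528.4  42.7 168.4] t 16.2 w 40.5 F [-0.6 -0.4 -0.4] 
 turn 0.799 = 7 x 0.114  then shift [ -28.9    8.4 -213.5] = 6 x [ -4.8   1.4 -35.6]
```

View pics/w5.png

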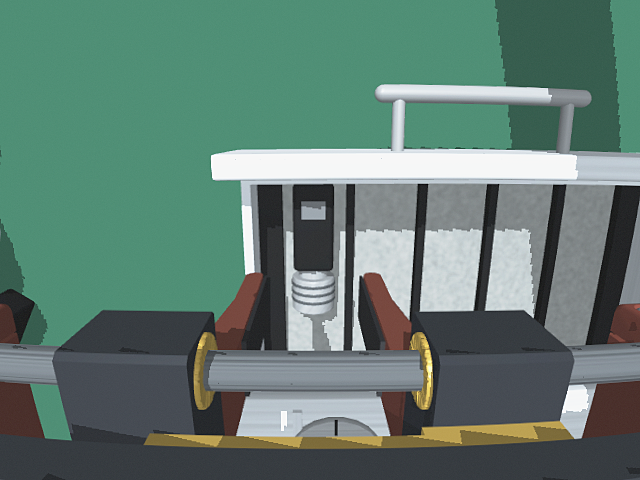

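Mic 1 lies in the leftmost bay with its head at (313,300) to the back. On to the next mic.

Emit:
arm_command(targets=[[0,0,0,0.114],[0,0,0,0.114],[0,0,0,0.114],[0,0,0,0.114],[0,0,0,0.114],[0,0,0,0.114],[0,0,0,0.114],[-4.8,0,-35.6,0],[-4.8,0,-35.6,0],[-4.8,0,-35.6,0],[-4.8,0,-35.6,0],[-4.8,0,-35.6,0],[-4.8,0,-35.6,0],[0,0,0,0]], gripper=78)

```text
t: 17.35
ee_pos: [664.1, -132.6, 168.2]
orientation: [-1.483, -0.617, 0.616]
ft_force: [-0.9, -0.2, 0.4]
width: 67.9
```

```bash
python3 - <<'E'
from h import *
cv2.imwrite("pics/w6.png",get_image("wrist"))
grasp(667,-135,-.79); grasp(667,-135,-.79,29)
E
```

```text
pos [ 662.  -130.2  167.8] t 17.4 w 68.2 F [ 0.3  0.4 -0.8] 
 turn 0.008 = 1 x 0.008  then shift [0.2 7.8 3.1] = 1 x [0.2 7.8 3.1]
pos [ 662.  -130.2  167.8] t 17.4 w 68.2 F [ 0.3  0.4 -0.8] 
 turn 0.008 = 1 x 0.008  then shift [  0.2 138.8   3.1] = 4 x [ 0.1 34.7  0.8]
```

View pics/w6.png

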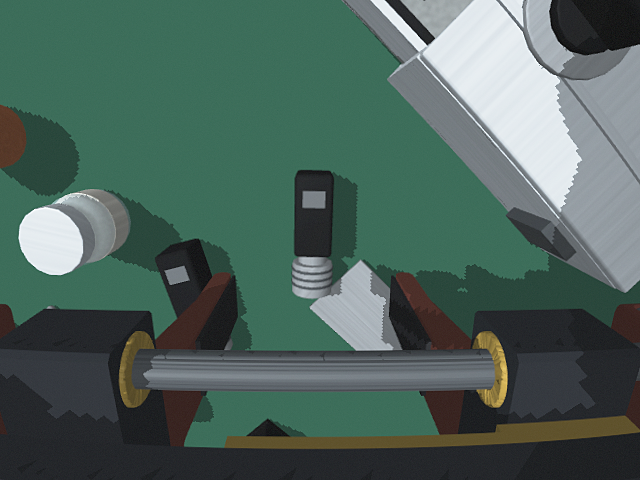

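The mic is vertical at (313,235), clear of the neighbour at (180,275) and of the trowel.

Emit:
arm_command(targets=[[0,34,1,0],[0,34,1,0],[0,30,1,0],[0,25,0,0],[0,12,0,0],[0,4,0,0],[0,0,0,0]])

```text
t: 17.98
ee_pos: [658.1, -124.9, 29.8]
orientation: [-1.479, -0.618, 0.621]
ft_force: [0.1, 0.3, 1.1]
width: 68.5
```

Emit:
arm_command(targets=[[0,0,0,0],[0,0,0,0],[0,0,0,0],[0,0,0,0],[0,0,0,0],[0,0,0,0],[0,0,0,0],[0,0,0,0]], gripper=0)

```text
t: 18.65
ee_pos: [659.2, -125.8, 31.3]
orientation: [-1.481, -0.619, 0.619]
ft_force: [-0.8, 0.6, 3.4]
width: 27.7
```

Emit:
arm_command(targets=[[0,-20,0,0],[0,-30,0,0],[0,-30,0,0],[0,-30,0,0],[0,-25,0,0],[0,0,0,0]])

```text
t: 19.15
ee_pos: [662.1, -126.2, 171.4]
orientation: [-1.486, -0.625, 0.614]
ft_force: [0.5, -0.6, -0.2]
width: 27.6
```

```bash
python3 - <<'E'
from h import *
bay(-54)
E
```

```text
pos [ 662.1 -126.2  171.4] t 19.1 w 27.6 F [ 0.5 -0.6 -0.2] 
 turn -0.797 = 7 x -0.114  then shift [226.7  11.4 128.7] = 7 x [32.4  1.6 18.4]
```

Emit:
arm_command(targets=[[0,0,0,-0.114],[0,0,0,-0.114],[0,0,0,-0.114],[0,0,0,-0.114],[0,0,0,-0.114],[0,0,0,-0.114],[0,0,0,-0.114],[32.4,0,18.4,0],[32.4,0,18.4,0],[32.4,0,18.4,0],[32.4,0,18.4,0],[32.4,0,18.4,0],[32.4,0,18.4,0],[32.4,0,18.4,0],[0,0,0,0],[0,0,0,0]])

```text
t: 20.48
ee_pos: [524.4, 100.0, 164.8]
orientation: [-1.197, -1.224, 1.227]
ft_force: [0.6, 0.3, -0.9]
width: 27.9
```

```bash
python3 - <<'E'
from h import *
bay(-54,53)
E
```

```text
pos [524.4 100.  164.8] t 20.5 w 27.9 F [ 0.6  0.3 -0.9] 
 turn 0.004 = 1 x 0.004  then shift [ -2.  111.8  -4.9] = 3 x [-0.7 37.3 -1.6]
```

Emit:
arm_command(targets=[[-1,30,-2,0],[-1,30,-2,0],[0,30,-1,0],[0,15,0,0],[0,6,0,0],[0,0,0,0],[0,0,0,0]])

```text
t: 21.07
ee_pos: [531.5, 96.2, 54.9]
orientation: [-1.2, -1.223, 1.223]
ft_force: [0.1, 0.1, -1.9]
width: 28.0
```

Emit:
arm_command(targets=[[0,1.5,0,0],[0,1.5,0,0],[0,0,0,0]])

```text
t: 21.32
ee_pos: [531.6, 96.7, 52.7]
orientation: [-1.201, -1.225, 1.222]
ft_force: [0.3, 0.8, -2.2]
width: 28.0
```

Emit:
arm_command(targets=[[0,1,0,0],[0,1,0,0],[0,0,0,0]])

```text
t: 21.57
ee_pos: [531.4, 96.8, 50.3]
orientation: [-1.201, -1.224, 1.223]
ft_force: [0.9, -0.3, 1.8]
width: 28.2
```

Light contact; release.

Emit:
arm_command(targets=[[0,0,0,0],[0,0,0,0],[0,0,0,0],[0,0,0,0]], gripper=46)

```text
t: 21.9
ee_pos: [531.0, 96.8, 49.9]
orientation: [-1.2, -1.223, 1.223]
ft_force: [-0.7, -0.5, 0.2]
width: 40.2
```

Emit:
arm_command(targets=[[0,-20,0,0],[0,-30,0,0],[0,-30,0,0],[0,-25,0,0],[0,-15,0,0],[0,0,0,0]])

```text
t: 22.4
ee_pos: [533.1, 97.1, 173.3]
orientation: [-1.204, -1.228, 1.22]
ft_force: [0.8, 0.2, -0.2]
width: 40.4
```

```bash
python3 - <<'E'
from h import *
print(mics("scene")); print(mics("side"))
grasp(641,-243,-.55)
E
```

```text
[(0.86, [641.0, -244.0], -0.51, 106), (0.84, [525.0, 101.0], 0.0, 102), (0.67, [519.0, 46.0], -0.02, 108), (0.59, [421.0, -373.0], -0.63, 107)]
[(0.9, [550.0, 31.0], 0.02, 89), (0.69, [557.0, 86.0], -0.02, 101), (0.58, [416.0, -372.0], -0.74, 116)]
pos [530.2  96.6 168.7] t 22.6 w 40.7 F [-0.2 -0.2  0.2] 
 turn 0.569 = 5 x 0.114  then shift [-231.6    8.7 -262. ] = 10 x [-23.2   0.9 -26.2]
```

Emit:
arm_command(targets=[[0,0,0,0.114],[0,0,0,0.114],[0,0,0,0.114],[0,0,0,0.114],[0,0,0,0.114],[-23.2,0,-26.2,0],[-23.2,0,-26.2,0],[-23.2,0,-26.2,0],[-23.2,0,-26.2,0],[-23.2,0,-26.2,0],[-23.2,0,-26.2,0],[-23.2,0,-26.2,0],[-23.2,0,-26.2,0],[-23.2,0,-26.2,0],[-23.2,0,-26.2,0],[0,0,0,0],[0,0,0,0]], gripper=75)

```text
t: 24.02
ee_pos: [632.0, -239.4, 167.6]
orientation: [-1.419, -0.791, 0.794]
ft_force: [0.2, 0.1, -0.3]
width: 65.8
```

```bash
python3 - <<'E'
from h import *
cv2.imwrite("pics/w7.png",get_image("wrist"))
grasp(641,-243,-.55,29)
E
```

```text
pos [ 631.7 -238.   167.7] t 24.1 w 65.8 F [-0.7 -0.4  0.5] 
 turn -0.002 = 1 x -0.002  then shift [  0.6 138.7  -0.5] = 4 x [ 0.1 34.7 -0.1]
```

View pics/w7.png

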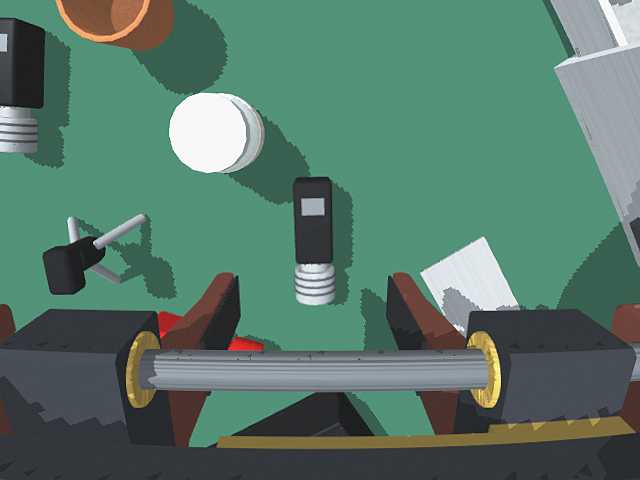

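The mic is vertical at (314,240). The jar (215,135) and tripod (75,260) stay clear of the fingers.

Emit:
arm_command(targets=[[0,34,0,0],[0,34,0,0],[0,30,0,0],[0,25,0,0],[0,12,0,0],[0,4,0,0],[0,0,0,0]])

```text
t: 24.65
ee_pos: [632.3, -236.9, 30.0]
orientation: [-1.419, -0.794, 0.796]
ft_force: [-0.1, 0.5, 0.1]
width: 66.0
```

Emit:
arm_command(targets=[[0,0,0,0],[0,0,0,0],[0,0,0,0],[0,0,0,0],[0,0,0,0],[0,0,0,0],[0,0,0,0],[0,0,0,0]], gripper=0)

```text
t: 25.32
ee_pos: [633.0, -238.3, 31.4]
orientation: [-1.421, -0.795, 0.794]
ft_force: [-1.9, -0.5, 5.5]
width: 27.9
```

Emit:
arm_command(targets=[[0,-20,0,0],[0,-30,0,0],[0,-30,0,0],[0,-30,0,0],[0,-25,0,0],[0,0,0,0]])

```text
t: 25.82
ee_pos: [635.7, -239.1, 171.3]
orientation: [-1.427, -0.8, 0.791]
ft_force: [1.0, -0.8, -1.1]
width: 28.0
```

```bash
python3 - <<'E'
from h import *
bay(54)
E
```

```text
pos [ 635.7 -239.1  171.3] t 25.8 w 28.0 F [ 1.  -0.8 -1.1] 
 turn -0.569 = 5 x -0.114  then shift [447.1  11.3 100.2] = 13 x [34.4  0.9  7.7]
```

Emit:
arm_command(targets=[[0,0,0,-0.114],[0,0,0,-0.114],[0,0,0,-0.114],[0,0,0,-0.114],[0,0,0,-0.114],[34.4,0,7.7,0],[34.4,0,7.7,0],[34.4,0,7.7,0],[34.4,0,7.7,0],[34.4,0,7.7,0],[34.4,0,7.7,0],[34.4,0,7.7,0],[34.4,0,7.7,0],[34.4,0,7.7,0],[34.4,0,7.7,0],[34.4,0,7.7,0],[34.4,0,7.7,0],[34.4,0,7.7,0],[0,0,0,0],[0,0,0,0]])

```text
t: 27.48
ee_pos: [522.9, 208.4, 164.5]
orientation: [-1.198, -1.224, 1.227]
ft_force: [-0.7, 0.8, -0.6]
width: 28.2
```

```bash
python3 - <<'E'
from h import *
bay(54,53)
E
```

```text
pos [522.9 208.4 164.5] t 27.5 w 28.2 F [-0.7  0.8 -0.6] 
 turn 0.005 = 1 x 0.005  then shift [ -2.4 111.5  -4.4] = 3 x [-0.8 37.2 -1.5]
```

Emit:
arm_command(targets=[[-1,30,-2,0],[-1,30,-2,0],[0,30,-1,0],[0,15,0,0],[0,6,0,0],[0,1.5,0,0],[0,1.5,0,0],[0,0,0,0]])

```text
t: 28.15
ee_pos: [530.0, 204.9, 52.6]
orientation: [-1.201, -1.224, 1.222]
ft_force: [-0.3, 0.7, -2.3]
width: 28.0
```

Emit:
arm_command(targets=[[0,1,0,0],[0,1,0,0],[0,0,0,0]])

```text
t: 28.4
ee_pos: [529.6, 205.4, 50.6]
orientation: [-1.201, -1.225, 1.223]
ft_force: [-0.2, -0.1, -1.2]
width: 28.0
```

Emit:
arm_command(targets=[[0,1,0,0],[0,0,0,0],[0,0,0,0]])

```text
t: 28.65
ee_pos: [530.3, 205.4, 50.4]
orientation: [-1.201, -1.226, 1.222]
ft_force: [-0.4, -2.0, 7.5]
width: 27.7
```

Emit:
arm_command(targets=[[0,0,0,0],[0,0,0,0],[0,0,0,0],[0,0,0,0]], gripper=46)

```text
t: 28.98
ee_pos: [529.2, 205.3, 48.9]
orientation: [-1.2, -1.224, 1.223]
ft_force: [-0.3, -0.0, 0.4]
width: 40.4
```

Emit:
arm_command(targets=[[0,-20,0,0],[0,-30,0,0],[0,-30,0,0],[0,-25,0,0],[0,-15,0,0],[0,0,0,0]])

```text
t: 29.48
ee_pos: [531.2, 206.0, 172.3]
orientation: [-1.203, -1.229, 1.219]
ft_force: [1.0, 0.2, -0.5]
width: 40.2
```

```bash
python3 - <<'E'
from h import *
print(mics("scene")); print(mics("side"))
grasp(420,-373,-.62)
E
```

```text
[(0.96, [521.0, 46.0], 0.0, 107), (0.87, [519.0, 212.0], -0.01, 99), (0.85, [421.0, -374.0], -0.62, 108), (0.58, [525.0, 101.0], -0.04, 98)]
[(0.92, [550.0, 31.0], -0.02, 89), (0.85, [417.0, -371.0], -0.77, 122), (0.82, [552.0, 197.0], 0.01, 96), (0.79, [551.0, 84.0], -0.17, 90)]
pos [528.3 204.9 167.4] t 29.7 w 40.2 F [-1.  -0.3 -1. ] 
 turn 0.639 = 6 x 0.107  then shift [-533.2    7.4 -237.6] = 16 x [-33.3   0.5 -14.9]
```

Emit:
arm_command(targets=[[0,0,0,0.107],[0,0,0,0.107],[0,0,0,0.107],[0,0,0,0.107],[0,0,0,0.107],[0,0,0,0.107],[-33.3,0,-14.9,0],[-33.3,0,-14.9,0],[-33.3,0,-14.9,0],[-33.3,0,-14.9,0],[-33.3,0,-14.9,0],[-33.3,0,-14.9,0],[-33.3,0,-14.9,0],[-33.3,0,-14.9,0],[-33.3,0,-14.9,0],[-33.3,0,-14.9,0],[-33.3,0,-14.9,0],[-33.3,0,-14.9,0],[-33.3,0,-14.9,0],[-33.3,0,-14.9,0]], gripper=75)

```text
t: 31.35
ee_pos: [425.2, -296.3, 167.2]
orientation: [-1.439, -0.738, 0.74]
ft_force: [1.3, -0.2, -0.5]
width: 66.0
```

Emit:
arm_command(targets=[[-33.3,0,-14.9,0],[-33.3,0,-14.9,0],[0,0,0,0],[0,0,0,0]])

```text
t: 31.68
ee_pos: [410.9, -367.5, 167.1]
orientation: [-1.44, -0.736, 0.737]
ft_force: [-0.4, 0.6, -0.0]
width: 66.0
```

```bash
python3 - <<'E'
from h import *
cv2.imwrite("pics/w8.png",get_image("wrist"))
print(mics("scene"))
grasp(420,-373,-.62,29)
E
```

```text
[(0.9, [519.0, 211.0], 0.02, 103), (0.75, [521.0, 47.0], 0.0, 107), (0.63, [525.0, 101.0], -0.05, 98), (0.62, [421.0, -374.0], -0.64, 107)]
pos [ 411.7 -365.1  167.8] t 31.8 w 65.7 F [-0.6  0.3 -1. ] 
 turn -0.002 = 1 x -0.002  then shift [ -1.6 138.8  -1.4] = 4 x [-0.4 34.7 -0.4]
```

View pics/w8.png

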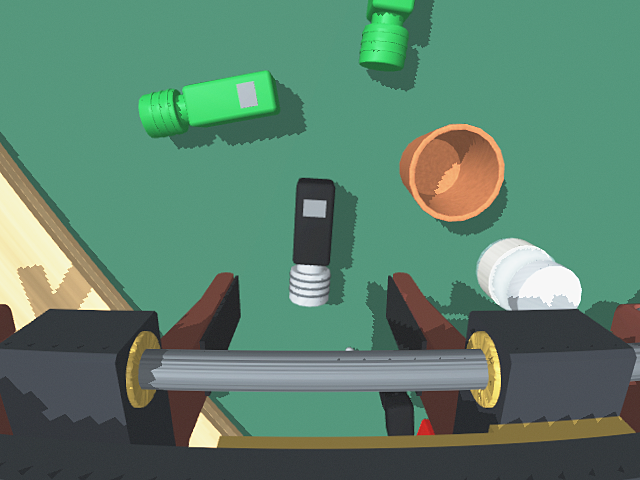

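The mic is near vertical at (314,240); the pot edge at column 402 is about 20 mm beyond the open finger.

Emit:
arm_command(targets=[[-1,34,-1,0],[0,34,0,0],[0,30,0,0],[0,25,0,0],[0,12,0,0],[0,4,0,0],[0,0,0,0]])

```text
t: 32.42
ee_pos: [412.4, -366.9, 29.4]
orientation: [-1.439, -0.74, 0.741]
ft_force: [0.6, -0.0, -0.6]
width: 65.6
```

Emit:
arm_command(targets=[[0,0,0,0],[0,0,0,0],[0,0,0,0],[0,0,0,0],[0,0,0,0],[0,0,0,0],[0,0,0,0],[0,0,0,0]], gripper=0)

```text
t: 33.08
ee_pos: [412.5, -368.3, 30.4]
orientation: [-1.442, -0.74, 0.739]
ft_force: [-1.1, 0.5, 5.6]
width: 28.6
```

Emit:
arm_command(targets=[[0,-20,0,0],[0,-30,0,0],[0,-30,0,0],[0,-30,0,0],[0,-25,0,0],[0,0,0,0]])

```text
t: 33.58
ee_pos: [414.3, -369.8, 169.4]
orientation: [-1.449, -0.742, 0.738]
ft_force: [1.0, 0.2, -2.1]
width: 28.7
```

```bash
python3 - <<'E'
from h import *
bay(108)
E
```

```text
pos [ 414.3 -369.8  169.4] t 33.6 w 28.7 F [ 1.   0.2 -2.1] 
 turn -0.641 = 6 x -0.107  then shift [ 627.8    9.4 -123.5] = 17 x [36.9  0.6 -7.3]
```

Emit:
arm_command(targets=[[0,0,0,-0.107],[0,0,0,-0.107],[0,0,0,-0.107],[0,0,0,-0.107],[0,0,0,-0.107],[0,0,0,-0.107],[34.8,0,-6.8,0],[34.8,0,-6.8,0],[34.8,0,-6.8,0],[34.8,0,-6.8,0],[34.8,0,-6.8,0],[34.8,0,-6.8,0],[34.8,0,-6.8,0],[34.8,0,-6.8,0],[34.8,0,-6.8,0],[34.8,0,-6.8,0],[34.8,0,-6.8,0],[34.8,0,-6.8,0],[34.8,0,-6.8,0],[34.8,0,-6.8,0]])

```text
t: 35.25
ee_pos: [497.3, 122.6, 163.6]
orientation: [-1.199, -1.222, 1.225]
ft_force: [0.4, -1.0, -2.3]
width: 28.4
```

Emit:
arm_command(targets=[[34.8,0,-6.8,0],[34.8,0,-6.8,0],[34.8,0,-6.8,0],[34.8,0,-6.8,0],[0,0,0,0],[0,0,0,0]])

```text
t: 35.75
ee_pos: [521.9, 261.9, 163.2]
orientation: [-1.198, -1.224, 1.227]
ft_force: [-0.3, -0.7, -1.0]
width: 28.3
```

```bash
python3 - <<'E'
from h import *
bay(108,53)
E
```

```text
pos [521.9 261.9 163.2] t 35.8 w 28.3 F [-0.3 -0.7 -1. ] 
 turn 0.004 = 1 x 0.004  then shift [ -1.9 110.2  -4.4] = 3 x [-0.6 36.7 -1.5]
```

Emit:
arm_command(targets=[[-1,30,-2,0],[-1,30,-2,0],[0,30,-1,0],[0,15,0,0],[0,5,0,0],[0,1.5,0,0],[0,1.5,0,0],[0,0,0,0]])

```text
t: 36.42
ee_pos: [528.2, 258.5, 52.7]
orientation: [-1.201, -1.224, 1.222]
ft_force: [-0.0, 0.6, -1.1]
width: 28.4
```

Emit:
arm_command(targets=[[0,1,0,0],[0,1,0,0],[0,0,0,0]])

```text
t: 36.67
ee_pos: [528.0, 258.9, 50.6]
orientation: [-1.2, -1.224, 1.223]
ft_force: [0.4, 0.2, -1.3]
width: 28.2
```

Emit:
arm_command(targets=[[0,1,0,0],[0,0.5,0,0],[0,0,0,0]])

```text
t: 36.92
ee_pos: [528.3, 259.0, 49.4]
orientation: [-1.201, -1.225, 1.223]
ft_force: [-1.2, -0.2, 5.8]
width: 28.2
```

Emit:
arm_command(targets=[[0,0,0,0],[0,0,0,0],[0,0,0,0],[0,0,0,0]], gripper=46)

```text
t: 37.25
ee_pos: [527.7, 258.7, 48.3]
orientation: [-1.2, -1.223, 1.223]
ft_force: [-0.0, 0.2, 0.0]
width: 40.3
```

Emit:
arm_command(targets=[[0,-20,0,0],[0,-30,0,0],[0,-30,0,0],[0,-30,0,0],[0,-25,0,0],[-30,0,0,0],[-30,0,0,0],[-20,0,0,0],[0,0,0,0],[0,0,0,0]])

```text
t: 38.08
ee_pos: [529.3, 178.1, 183.4]
orientation: [-1.201, -1.222, 1.222]
ft_force: [0.1, -0.1, -0.6]
width: 40.4
```

```bash
python3 - <<'E'
from h import *
print(mics("scene")); print(mics("side"))
a=get_image("wrist");cv2.imwrite("pics/w9.png",a)
E
```

```text
[(0.74, [520.0, 212.0], -0.01, 96), (0.72, [525.0, 101.0], -0.02, 98), (0.7, [517.0, 267.0], -0.07, 103), (0.56, [522.0, 47.0], 0.0, 110)]
[(0.77, [553.0, 86.0], -0.01, 93), (0.7, [554.0, 30.0], -0.04, 93), (0.68, [552.0, 197.0], 0.01, 94), (0.63, [550.0, 250.0], -0.05, 97)]
```

View pics/w9.png

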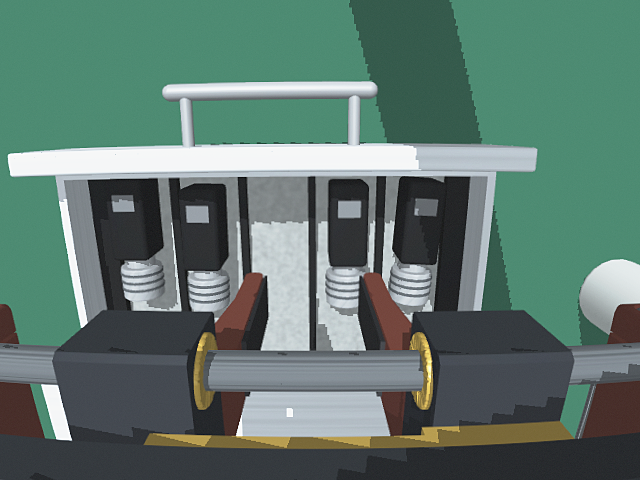

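All four mics sit in separate bays, bodies at (123,220), (203,225), (348,222) and (420,220) with heads to the back. Next I push the drawer shut by the bar with closed fingers.

Emit:
arm_command(targets=[[-7,0,36,0],[-7,0,36,0],[-7,0,36,0],[-7,0,36,0],[0,0,0,0],[0,0,0,0]], gripper=0)

```text
t: 38.83
ee_pos: [384.4, 148.2, 183.5]
orientation: [-1.199, -1.224, 1.224]
ft_force: [0.7, 0.6, 0.3]
width: 3.5
```

```bash
python3 - <<'E'
from h import *
plan(388,149.5,59,CA+np.pi/2)
E
```

```text
pos [384.4 148.2 183.5] t 38.8 w 3.5 F [0.7 0.6 0.3] 
 turn 0.002 = 1 x 0.002  then shift [  1.2 124.5  -3.6] = 4 x [ 0.3 31.1 -0.9]
```

Emit:
arm_command(targets=[[0,34,-1,0],[0,34,-1,0],[0,30,0,0],[0,18,0,0],[0,8,0,0],[0,0,0,0]])

```text
t: 39.33
ee_pos: [388.3, 148.3, 57.8]
orientation: [-1.199, -1.222, 1.225]
ft_force: [-0.2, -1.2, -0.3]
width: 0.4
```

Emit:
arm_command(targets=[[0,0,-8,0],[0,0,-8,0],[0,0,-6,0],[0,0,-6,0],[0,0,-6,0],[0,0,-8,0],[0,0,-8,0],[0,0,-8,0],[0,0,-8,0],[0,0,-8,0],[0,0,-8,0],[0,0,-8,0],[0,0,-8,0],[0,0,-8,0],[0,0,-8,0],[0,0,-8,0],[0,0,-8,0],[0,0,0,0]])

```text
t: 40.83
ee_pos: [520.2, 150.7, 59.6]
orientation: [-1.202, -1.225, 1.222]
ft_force: [-0.0, -0.5, -0.1]
width: 0.5
```

Emit:
arm_command(targets=[[0,0,-6,0],[0,0,-6,0],[0,0,-5,0],[0,0,-5,0],[0,0,-4,0],[0,0,-3,0],[0,0,-3,0],[0,0,0,0],[0,0,0,0]])

```text
t: 41.58
ee_pos: [550.4, 151.2, 59.6]
orientation: [-1.201, -1.224, 1.222]
ft_force: [-0.3, 0.3, 0.6]
width: 0.5
```

Emit:
arm_command(targets=[[0,0,-2,0],[0,0,-2,0],[0,0,-2,0],[0,0,0,0]])

```text
t: 41.92
ee_pos: [553.4, 151.1, 59.2]
orientation: [-1.197, -1.219, 1.226]
ft_force: [-8.5, 1.5, 6.9]
width: 0.5
```

Emit:
arm_command(targets=[[0,0,-2,0],[0,0,-1,0],[0,0,0,0],[0,0,0,0]])

```text
t: 42.25
ee_pos: [553.5, 150.9, 58.9]
orientation: [-1.193, -1.215, 1.229]
ft_force: [-17.0, 0.7, 12.4]
width: 0.6
```

Emit:
arm_command(targets=[[0,0,5,0],[0,0,8,0],[0,-30,0,0],[0,-35,0,0],[0,-35,0,0],[0,-35,0,0],[-30,0,-30,0],[-30,0,-30,0],[-28,0,-20,0],[0,0,0,0],[0,0,0,0]])

```text
t: 43.17
ee_pos: [627.1, 64.3, 194.2]
orientation: [-1.202, -1.222, 1.221]
ft_force: [-0.4, -0.5, -0.9]
width: 0.4
```

```bash
python3 - <<'E'
from h import *
rs=[]
for n in ["scene","side","wrist"]:
    get_image(n); m=camera_model(n)
    for d in tip_of(n,"key_grip")[:1]: print(n,d,onplane(m,d["at"],138)); rs.append(ray(m,d["at"]))
    for d in silhouettes(n,"key_grip")[:1]: print(n,d["at"],d["pixels"].sum(),onplane(m,d["at"],129))
if len(rs)>1: print(tri(rs))
cv2.imwrite("pics/w10.png",get_image("wrist"))
plan(673,62,220,CA+np.pi/2)
E
```

```text
scene {'at': [424.8, 317.3], 'conf': 0.75} [667.57381522  64.26258416 138.        ]
scene [421.8, 324.7] 539 [676.27354831  59.85093501 129.        ]
side {'at': [224.5, 256.1], 'conf': 0.83} [673.83062089  57.06728335 138.        ]
side [226.0, 263.9] 229 [663.31312257  69.2408089  129.        ]
wrist {'at': [301.3, 334.9], 'conf': 0.91} [666.42123218  61.48413557 138.        ]
wrist [284.3, 300.7] 418 [649.4562393   51.19723413 129.        ]
[668.52792927  61.99016638 141.55083845]
pos [626.1  66.2 194.5] t 43.7 w 0.5 F [-1.3  0.2  0.2] 
 turn 0.002 = 1 x 0.002  then shift [ -5.  -25.5 -46.8] = 2 x [ -2.5 -12.8 -23.4]
```

View pics/w10.png

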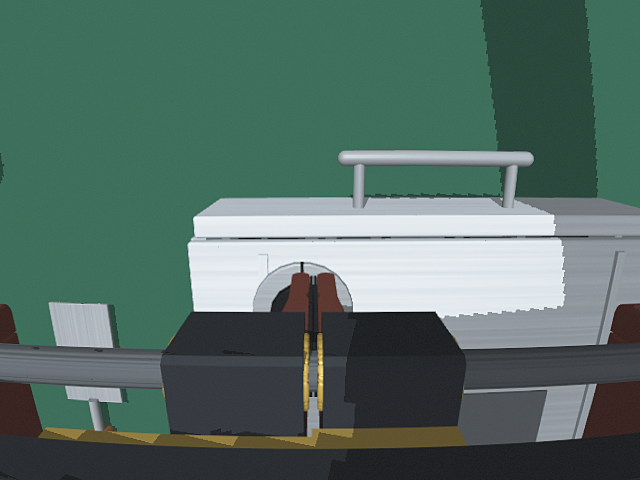

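The drawer is shut (thin seam at row 238), and the key disc is centred near (303,300). Moving over the key at (669,62).

Emit:
arm_command(targets=[[-2,-5,-21,0],[-2,0,-22,0],[0,0,0,0],[0,0,0,0],[0,0,0,0]], gripper=55)

```text
t: 44.08
ee_pos: [668.5, 62.6, 198.8]
orientation: [-1.199, -1.222, 1.224]
ft_force: [-0.0, -0.3, -0.4]
width: 30.1
```

```bash
python3 - <<'E'
from h import *
plan(669,62,135,CA+np.pi/2)
E
```

```text
pos [668.5  62.6 198.8] t 44.1 w 30.1 F [-0.  -0.3 -0.4] 
 turn 0.001 = 1 x 0.001  then shift [-0.6 63.8 -0.5] = 2 x [-0.3 31.9 -0.3]
```

Emit:
arm_command(targets=[[0,0,0,0],[0,0,0,0],[0,20,0,0],[0,20,0,0],[0,15,0,0],[0,8,0,0],[0,0,0,0],[0,0,0,0]])

```text
t: 44.75
ee_pos: [669.3, 62.5, 136.5]
orientation: [-1.2, -1.223, 1.224]
ft_force: [-1.1, 1.0, -0.7]
width: 48.2
```

Emit:
arm_command(targets=[[0,0,0,0],[0,0,0,0],[0,0,0,0],[0,0,0,0],[0,0,0,0],[0,0,0,0],[0,0,0,0]], gripper=0)

```text
t: 45.33
ee_pos: [669.7, 60.6, 136.9]
orientation: [-1.202, -1.223, 1.226]
ft_force: [0.1, -8.0, 2.7]
width: 14.1
```

Emit:
arm_command(targets=[[-2,0,0,0],[0,0,0,0.1],[0,0,0,0.1],[0,0,0,0.1],[0,0,0,0.1],[0,0,0,0.1],[0,0,0,0.1],[0,0,0,0.1],[0,0,0,0.1],[0,0,0,0.1],[0,0,0,0.1],[0,0,0,0]])

```text
t: 46.33
ee_pos: [668.8, 58.6, 136.9]
orientation: [-1.524, -0.457, 0.46]
ft_force: [-4.5, -8.5, 6.3]
width: 13.9
```

```bash
python3 - <<'E'
from h import *
o=get_obs(); print(o["ft_force"],o["moment"],o["ee_pos"]); plan(669,62,135,CA+np.pi/2-1.2)
E
```

```text
[-4.47937461 -8.49462523  6.26432538] [-1.49481663  0.46852292  0.16932878] [668.79099019  58.62519756 136.90081138]
pos [668.8  58.6 136.9] t 46.3 w 13.9 F [-4.5 -8.5  6.3] 
 turn 0.196 = 2 x 0.098  then shift [1.5 1.9 3. ] = 1 x [1.5 1.9 3. ]
```

Emit:
arm_command(targets=[[0,0,0,0.08],[0,0,0,0.08],[0,0,0,0.04],[0,0,0,0.04],[0,0,0,0],[0,0,0,0]])

```text
t: 46.83
ee_pos: [668.4, 58.4, 136.9]
orientation: [-1.556, -0.274, 0.278]
ft_force: [-4.6, -9.4, 6.5]
width: 14.5
```

```bash
python3 - <<'E'
from h import *
o=get_obs(); print(o["ft_force"],o["moment"],o["ee_pos"]); plan(669,62,135,CA+np.pi/2-1.2)
cv2.imwrite("pics/k.png",cv2.resize(get_image("scene")[220:400,340:580],None,fx=3,fy=3))
E
```

```text
[-4.57371137 -9.40328705  6.46265796] [-1.5629604   0.78087038  0.75169144] [668.44357008  58.43182184 136.87855145]
pos [668.4  58.4 136.9] t 46.8 w 14.5 F [-4.6 -9.4  6.5] 
 turn -0.037 = 1 x -0.037  then shift [1.9 1.9 3.1] = 1 x [1.9 1.9 3.1]
```

View pics/k.png

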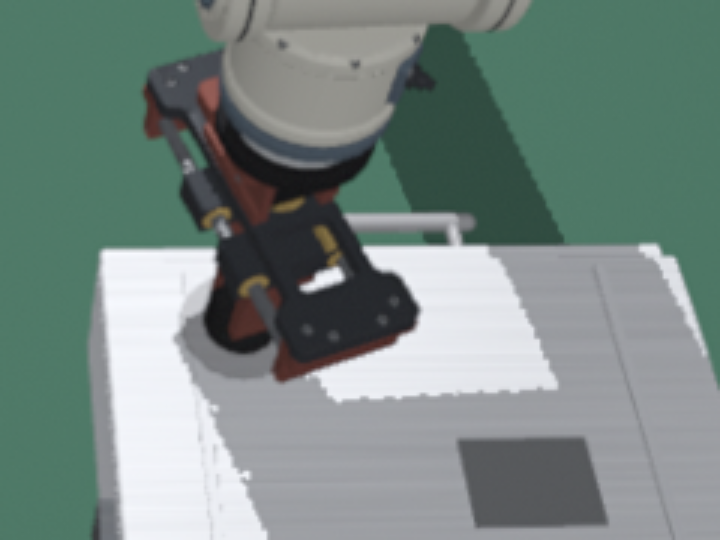

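The moment jumped from 0.17 to 0.75 N m, so the key is at its stop. One small extra push, then release.

Emit:
arm_command(targets=[[0,0,0,0.04],[0,0,0,0],[0,0,0,0],[0,0,0,0]])

```text
t: 47.22
ee_pos: [668.5, 58.2, 136.9]
orientation: [-1.56, -0.243, 0.247]
ft_force: [-4.1, -9.9, 6.3]
width: 14.9
```

Emit:
arm_command(targets=[[0,0,0,0],[0,0,0,0],[0,0,0,0],[0,0,0,0],[0,0,0,0],[0,0,0,0],[0,0,0,0],[0,0,0,0]], gripper=100)

```text
t: 47.88
ee_pos: [669.4, 61.1, 136.3]
orientation: [-1.556, -0.243, 0.243]
ft_force: [-0.1, -0.4, 0.4]
width: 64.5
```

Emit:
arm_command(targets=[[0,-20,0,0],[0,-30,0,0],[0,-30,0,0],[0,-30,0,0],[0,0,0,0]])

```text
t: 48.3
ee_pos: [672.7, 61.3, 253.3]
orientation: [-1.557, -0.252, 0.235]
ft_force: [1.2, 0.6, -0.2]
width: 87.7
```

```bash
python3 - <<'E'
from h import *
plan(430,-100,240,1.0)
E
```

```text
pos [672.7  61.3 253.3] t 48.3 w 87.7 F [ 1.2  0.6 -0.2] 
 turn -0.69 = 6 x -0.115  then shift [-266.8   13.3  117.1] = 8 x [-33.4   1.7  14.6]
```

Emit:
arm_command(targets=[[-33,0,-10,0],[-33,0,-10,0],[-33,0,-10,0],[-33,0,-10,0],[-33,0,-10,0],[-33,0,-10,0],[-33,0,-10,0],[-33,0,-10,0],[0,0,0,0],[0,0,0,0]])

```text
t: 49.13
ee_pos: [441.4, -96.6, 246.5]
orientation: [-1.557, -0.242, 0.241]
ft_force: [0.4, -0.1, 0.4]
width: 87.9
```

```bash
python3 - <<'E'
from h import *
a=get_image("scene"); b=get_image("side")
f=np.zeros((600,800,3),np.uint8); f[:400,:480]=cv2.resize(a[220:460,340:628],(480,400)); f[:300,480:]=cv2.resize(b[200:420,90:325],(320,300)); f[400:,:480]=cv2.resize(a[170:400,130:560],(480,200))[:200]
cv2.imwrite("pics/fin.png",f)
o=cv2.imread("pics/scene0.png"); 
for n,(x0,y0) in dict(pot=(225,215),jar=(225,260),tri=(155,268)).items():
    p=o[y0:y0+50,x0:x0+42]; r=cv2.matchTemplate(a[y0-20:y0+70,x0-20:x0+62],p,cv2.TM_CCOEFF_NORMED); _,v,_,l=cv2.minMaxLoc(r); print(n,round(v,2),l[0]-20,l[1]-20)
E
```

```text
pot 0.93 0 0
jar 0.87 0 -1
tri 0.73 0 0
```

View pics/fin.png

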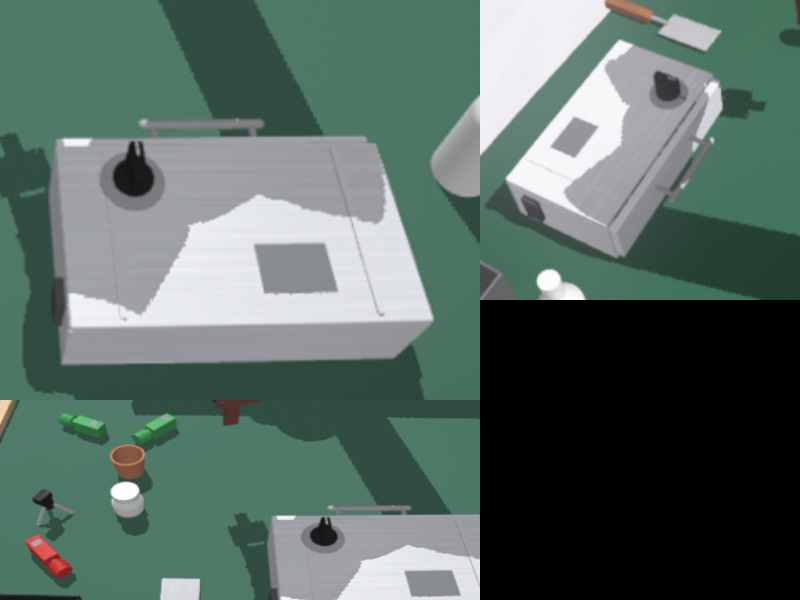

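```bash
python3 - <<'E'
from h import *
for n,(x0,y0,w,h) in dict(scene=(418,280,85,18),side=(228,298,40,52)).items():
    o=cv2.imread(f"pics/{n}0.png"); a=get_image(n); m=camera_model(n)
    g=lambda i: cv2.Canny(i,60,150).astype(np.float32)
    p=g(o)[y0:y0+h,x0:x0+w]; r=cv2.matchTemplate(g(a)[y0-12:y0+h+12,x0-12:x0+w+12],p,cv2.TM_CCORR_NORMED); _,v,_,l=cv2.minMaxLoc(r); print(n,round(v,2),l[0]-12,l[1]-12)
    print("px per 10mm of drawer:",proj(m,[[569,153,61],[559,153,61]]).round(1).tolist())
print(get_obs()["t"])
m=camera_model("scene"); im=get_image("scene")
for x in (440,460,480): print(x, im[280:304,x].mean(1).round().astype(int).tolist())
E
```

```text
scene 0.59 1 3
px per 10mm of drawer: [[460.4, 293.4], [459.7, 288.9]]
side 0.57 -3 -1
px per 10mm of drawer: [[245.5, 323.9], [249.3, 325.6]]
49.3333
440 [102, 102, 102, 102, 102, 102, 102, 101, 102, 103, 102, 103, 113, 125, 133, 133, 123, 107, 95, 101, 100, 102, 124, 150]
460 [101, 101, 101, 102, 102, 101, 102, 100, 102, 101, 101, 107, 118, 126, 132, 130, 122, 110, 101, 101, 100, 104, 137, 158]
480 [64, 64, 64, 64, 64, 64, 64, 64, 63, 62, 67, 107, 124, 128, 130, 128, 113, 85, 64, 64, 61, 73, 140, 162]
```

```bash
python3 -c "from workcell import *; print(close_job())"
```

```text
the job is handed in; nothing more can be done
None
```

I pulled the drawer out to its stop and put the four black microphones on the bench into separate bays, flat and heads to the back. I then pushed the drawer shut, twisted the key clockwise to its stop, let it spring back and handed the job in at about 49 s.

What the last checks showed:
- **Drawer:** the handle sits where the case fit puts it when shut (image row 294.3 against 293.4 predicted). That is about 6 mm further in than at the start, so the drawer had stood slightly open. Pushing met a hard stop at 17 N.
- **Key:** the wrist moment jumped to 0.75 N m at about 1.24 rad of tool turn, so I take it that the stop was reached. The final picture shows the key back at rest.
- **Microphones:** the last look at them, before the drawer was closed, showed all four in their bays. With the drawer shut I could not see them again.
- **Bystanders:** the pot, jar and tripod moved no more than 1 pixel in the scene picture. The tripod's match score was only 0.73, so that reading is weaker.
- **Disagreement:** the fixed cameras put the handle and the drawer floor up to 14 mm apart from the case fit. I went with the fit and the measured travel of 139 mm against the 140 mm stated.

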